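# Clear the dock and seat the vial plate on its pins

## Robot

A 6-joint arm with a two-finger parallel gripper is mounted at the origin on a cart in front of the work surface, level with it; the furniture and walls round the work are solid. World frame = base frame: x ahead of the robot, y to its left, z up, the work surface at z = 0. Lengths are in m, angles in rad, forces in N, time in s.
With the tool pointing down it reaches from about 0.3 to 0.775 m from the base axis. Payload 14.6 kg.
Tool frame: the origin (TCP) lies midway between the tips of the shut fingers; the grasp point (between the pads) lies 19 mm behind it (robot.grip_point_offset is the distance from the TCP to the grasp point, in m); z points along the fingers, y is the line along which they close (so a half turn about z gives the same grasp; the last joint's range is limited). The gripper opens to 85 mm and grips with 20 to 120 N. Pads are 22 mm wide; open, the fingers measure 114 mm over their backs; the gripper's body (76 mm by 85 mm) begins 54 mm behind the grasp point. The pads swing forward as they close: fully open they stand 13 mm farther back than shut.
Start: joints at [1.231, 0.3, 1.521, -0, 1.321, -0.067], TCP at [0.148, 0.53, 0.231] pointing down, gripper open.
Joint ranges: [-3.03, 3.03], [-0.79, 2.21], [0.23, 2.52], [-1.04, 4.18], [0, 3.07], [-2.55, 2.55]. Speed limits (rad/s): [2.22, 2.22, 2.57, 3.14, 3.14, 3.14].

## Interface

Orientations are given as a unit quaternion [w, x, y, z].
In Python, from station import readout, vision, workorder, robot gives the robot as it stands.
- The arm moves only by the shell command python3 -m creep 'ROWS'. ROWS is JSON, a list of rows, each a list of 7 numbers: the turn, a rotation vector about the world's x, y, z in rad, then the shift along the world's x, y, z in mm, then the opening, from -1 (shut) to 1 (fully open). A call has 1 to 12 rows; each row is the pose to reach, as a shift and turn from the pose commanded when the call began; what a row does not reach only later rows make up. A row lasts 1/8 s, in which the tool goes at most 62.5 mm and 10.7 degrees, less where a joint would pass 70% of its speed; a pose out of reach is approached as far as the arm can. A call with a gripper value outside its range is refused whole. The fingers move at their own pace and stop on an object; the grip force is fixed at half the most. Time passes only in rows, so rows that repeat a pose let the fingers close. It gives the time, the measured TCP pose, the force, the opening and the grip force at its end, in the units of the state.
- readout.state(): the state, without advancing time (a new reading comes with each control period).
- vision.snapshot(name): name is "side" or "top"; returns the picture (480x640x3 uint8, blue, green, red); there is no depth.
- vision.get_calibration(name): a dict with "mtx" (3x3 intrinsics, pixels), "k1" (the pictures are not rectified: a ray, as slopes to the right and down, at radius r is drawn at 1 + k1 r^2 times it, then the intrinsics apply), "rvec" (rotation vector, rad) and "tvec" (3), from world to camera coordinates, as OpenCV has them. Camera axes: x right, y down, z forward; pixel columns grow to the right and rows downward; lengths in m; the calibration is good to about 2 mm. A picture is of the moment at which its call begins. get_calibration takes no time and is no camera call.
- workorder.close_job(): hands the job in; it is judged then, once.
The state is a dict: "time_s": time; "joint_positions": joint angles; "dq": joint speeds; "tau": joint torques, N m; "tool_pos": TCP position; "eef_rot": TCP orientation; "force": force on the tool from outside, world axes, zero at the start; "wrist_torque": the same for the moment, N m; "finger_gap": opening from 0.0 (shut) to 1.0 (fully open); "finger_force": force on a finger pad.
Only numpy, scipy, OpenCV 4.12 (cv2) and the standard library are available. Lean on these libraries where they do the work, as an engineer would, in place of code of your own. Each camera call takes 0.05 s, during which the arm holds its last target. There are 200 camera calls.

## Task

The brown bottle and the crucible were left standing on the dark dock, where the vial plate belongs: stand both upright on the white tile first. Then take the vial plate by its bar handle and lower it gently onto the dock's two pins, the larger hole over the round pin and the smaller hole over the narrow diamond pin, until it lies flat on the dock, and let go. Leave the rubber stopper and the supply unit where they are.

Things in the scene. Friction and masses are not known exactly. Their poses are not given: they have to be found in the camera images.
- dock: the dock: a fixed dark steel base plate, 94 x 162 x 12 mm (x, y, z), its long side along its own y; origin at the centre of its underside, on the worktop; its flat top is 12 mm above the origin. Two steel pins stand on its top, 63 mm either side of the centre on its own y axis: the round pin at +y, the diamond pin at -y. It never moves during a run.
- pin_round (a point): foot of the round pin, at the dock's top face, on the pin's axis (axes as the dock's). The pin is 14 mm in diameter for 10 mm, then narrows as a bullet nose to 3 mm; 20 mm high in all.
- pin_diamond (a point): foot of the diamond pin, at the dock's top face, on its axis (axes as the dock's). It is 10 mm wide across the pin line (dock x) and only 5 mm along it (dock y), straight for 12 mm, then narrowing to 4 mm; 20 mm high in all.
- plate_grip (a point): centre of the vial plate's black bar handle. The plate is loose (about 0.3 kg), aluminium, 88 x 156 x 8 mm (x, y, z), long side along its own y, with four short white vial collars 10 mm high. The bar runs along the plate's y over the plate's centre: 60 mm long, 12 mm wide (x), 14 mm high, on a thin post 24 mm either side of its middle; this point is 41 mm above the plate's underside and 33 mm above its top face. The point's axes are the plate's.
- hole_large (a point): centre of the plate's larger through hole (16 mm in diameter) at the underside, 63 mm from the plate's centre along the plate's +y. Belongs over the round pin.
- hole_small (a point): centre of the plate's smaller through hole (12 mm in diameter) at the underside, 63 mm from the plate's centre along the plate's -y. Belongs over the diamond pin.
- plate: the vial plate as a whole; origin at the centre of its underside, axes as plate_grip. Keep what is carried clear of the fixtures of the place: a tall brown reagent bottle, 90 mm wide and about 0.25 m high, stands fixed at x 0.66, y 0.43, and the white titrator, over 0.15 m high, stands fixed right of y 0.18.
- tile: white glazed tile, 100 x 160 x 6 mm (x, y, z), lying fixed on the worktop; origin at the centre of its underside.
- bottle_mid (a point): centre (half-way up) of the small brown dropper bottle with black cap, 33 mm in diameter, 63 mm high, 0.04 kg; z is its upright axis. Stands on the dock at the start.
- crucible_mid (a point): centre (half-way up) of the open white porcelain crucible, 39 mm in diameter at the rim narrowing to 22 mm at the foot, 30 mm high, 0.022 kg; z is its upright axis. Stands on the dock at the start.
- bottle: the brown dropper bottle; origin at the centre of its underside.
- crucible: the crucible; origin at the centre of its underside.
- stopper: bystander: black rubber stopper, 36 mm in diameter, 32 mm high, origin at the centre of its underside.
- adapter: bystander: plug-in supply unit lying down, 50 x 115 x 28 mm, origin at the centre of its underside.
Mind the look-alikes: they are no part of the job. What is shaped like the crucible but pink is not meant.

How it is judged:
On the way:
1. bottle and crucible both stand upright on the white tile, let go (x of bottle_mid in the frame of tile between -0.05 and 0.05 m and y of bottle_mid in the frame of tile between -0.08 and 0.08 m and z of bottle_mid in the frame of tile between 0.0335 and 0.0415 m and angle between each of bottle_mid, crucible_mid's own z axis and vertical below 0.15 rad and x of crucible_mid in the frame of tile between -0.05 and 0.05 m and y of crucible_mid in the frame of tile between -0.08 and 0.08 m and z of crucible_mid in the frame of tile between 0.017 and 0.025 m and linear speed of each of bottle, crucible below 0.02 m/s and contact force between the fingers and bottle below 0.05 N and contact force between the fingers and crucible below 0.05 N), for 0.2 s.
At the end, for the whole second after the job is handed in: The plate lies flat on the dock (within 2 mm), larger hole within 3 mm of the round pin's axis, smaller hole within 3 mm of the diamond pin's; bottle and crucible stand upright (within 0.15 rad) with their centres over the white tile; all released and at rest (horizontal distance between hole_large and pin_round below 0.003 m and z of hole_large in the frame of pin_round below 0.002 m and horizontal distance between hole_small and pin_diamond below 0.003 m and z of hole_small in the frame of pin_diamond below 0.002 m and x of bottle_mid in the frame of tile between -0.05 and 0.05 m and y of bottle_mid in the frame of tile between -0.08 and 0.08 m and z of bottle_mid in the frame of tile between 0.0335 and 0.0415 m and angle between each of bottle_mid, crucible_mid's own z axis and vertical below 0.15 rad and x of crucible_mid in the frame of tile between -0.05 and 0.05 m and y of crucible_mid in the frame of tile between -0.08 and 0.08 m and z of crucible_mid in the frame of tile between 0.017 and 0.025 m and linear speed of each of bottle, crucible, plate below 0.02 m/s); the robot touches nothing.
It fails at once if the black rubber stopper is moved more than 20 mm (distance of stopper from where it was at the start of the episode above 0.02 m).
It fails at once if the plug-in supply unit is moved more than 20 mm (distance of adapter from where it was at the start of the episode above 0.02 m).
It fails at once if the plate drops onto the dock (faster than 0.45 m/s within 30 mm above the dock's top, over the dock) (linear speed of plate above 0.45 m/s and z of plate in the frame of dock below 0.042 m and horizontal distance between plate and dock below 0.03 m).
It also fails if it takes over 58 s, if anything falls off the work surface, if the arm or the gripper's body presses on something with over 40 N, if the wrist force passes 120 N, or if a joint passes its speed limit or range.

## Working session

There is one attempt and no reset: what is moved stays moved. The work goes in short steps, Python scripts to look and compute and a shell command to move; the robot and the scene stay as the last step left them, time stands still between calls to the robot, and variables do not carry over. Pictures are saved under pics/ and viewed, at most 10 in all, crops included, and the job is handed in when it is done.

```bash
ls; mkdir -p pics; python3 - <<'E'
from station import readout, vision, robot
import cv2
print(readout.state())
for n in("side","top"):
    cv2.imwrite(f"pics/{n}0.png",vision.snapshot(n)); print(n,vision.get_calibration(n))
print(robot.grip_point_offset)
E
```

```text
pics
{'time_s': 0.0, 'joint_positions': array([ 1.23140390e+00,  3.00506288e-01,  1.52163300e+00,  3.00378394e-05,
        1.32071566e+00, -6.66013322e-02]), 'dq': array([ 1.05517405e-03,  5.20636525e-04, -1.05187853e-04,  1.36361494e-03,
       -9.24753346e-05, -1.26061409e-03]), 'tau': array([-5.56302766e-04, -5.43492758e+01, -3.61808217e+01, -1.08556301e-04,
        3.97501892e-03,  1.15110215e-04]), 'tool_pos': array([0.14809218, 0.52942072, 0.23068006]), 'eef_rot': array([-1.41493986e-04,  1.35976695e-01,  9.90711835e-01, -6.15257239e-04]), 'force': array([0.11602115, 0.19939358, 0.30585457]), 'wrist_torque': array([-0.01945916,  0.00281204, -0.00711358]), 'finger_force': 0.0, 'finger_gap': 0.9962686713231114}
side {'mtx': array([[566.60093959,   0.        , 305.91306253],
       [  0.        , 566.60093959, 241.21993419],
       [  0.        ,   0.        ,   1.        ]]), 'k1': 0.011480408950562298, 'rvec': array([ 0.65461145, -2.61545146,  1.16290807]), 'tvec': array([ 0.59521341, -0.02033011,  1.03167582])}
top {'mtx': array([[557.5106224 ,   0.        , 323.95804699],
       [  0.        , 557.5106224 , 246.52951179],
       [  0.        ,   0.        ,   1.        ]]), 'k1': -0.15129181406655665, 'rvec': array([ 2.15399098, -2.11338188,  0.15813012]), 'tvec': array([0.35617867, 0.46527963, 0.94620977])}
0.0187
```

View pics/top0.png

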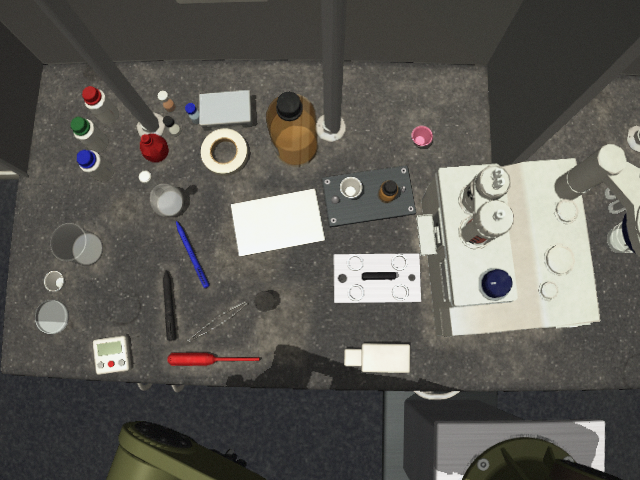

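View pics/side0.png

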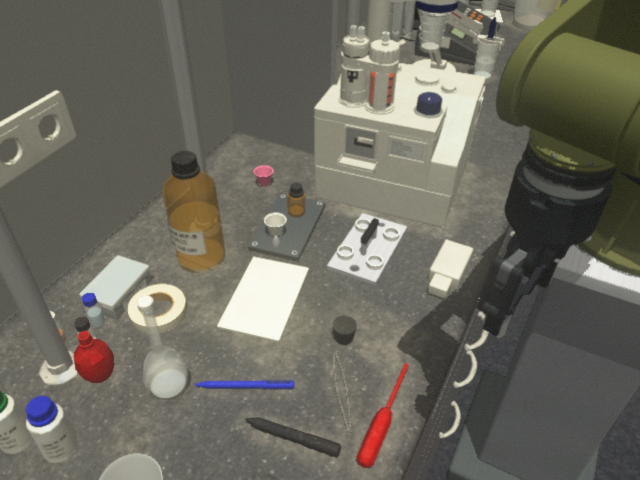

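The top view shows the white crucible at (350,187) and brown bottle at (389,190) on the dock (368,196). The tile is at (278,223), the plate at (377,278), the stopper at (266,300) and the supply unit at (380,358).

Crucible candidates are the white one at (350,187) and the pink one at (422,136). The white one on the dock is meant. I'll confirm in enlarged crops.

```bash
python3 - <<'E'
import cv2
t=cv2.imread("pics/top0.png")[150:310,225:435]
cv2.imwrite("pics/topc.png",cv2.resize(t,None,fx=3.75,fy=3.75,interpolation=cv2.INTER_CUBIC))
t=cv2.imread("pics/side0.png")[165:345,215:415]
cv2.imwrite("pics/sidec.png",cv2.resize(t,None,fx=3.3,fy=3.3,interpolation=cv2.INTER_CUBIC))
E
```

```text
(no output)
```

View pics/topc.png

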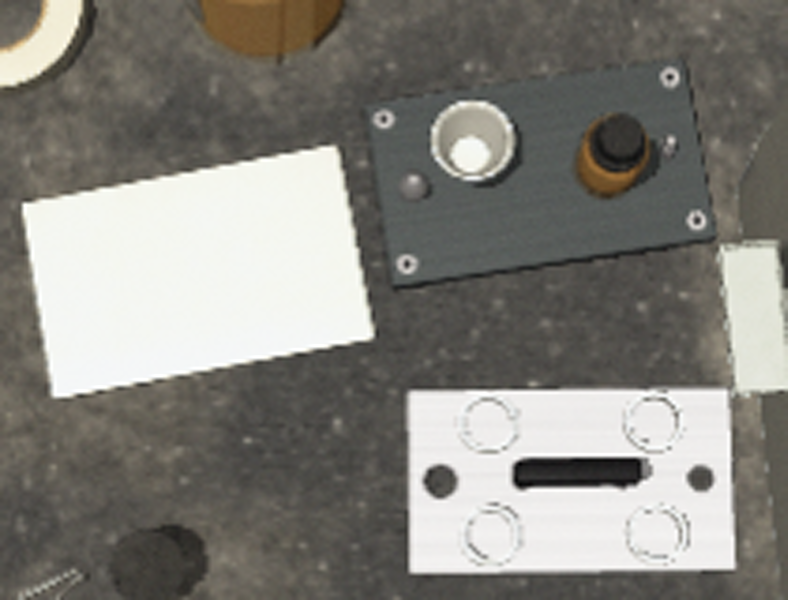

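View pics/sidec.png

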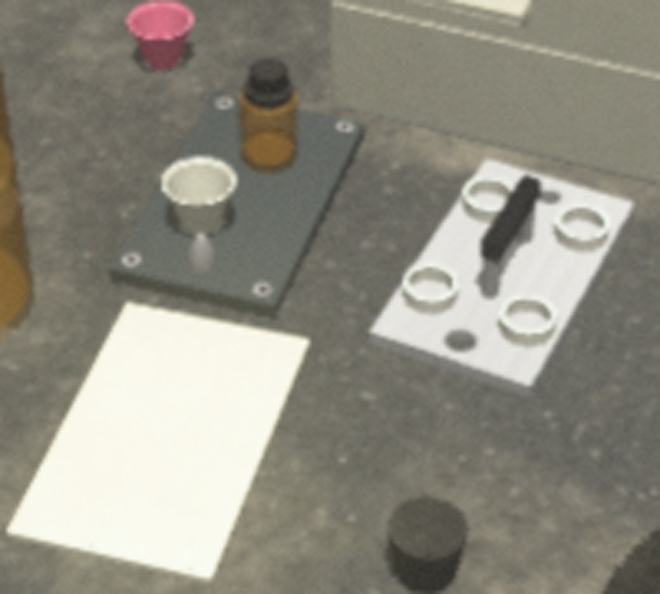

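The crops confirm the white crucible on the dock; the pink one stands off behind it. In the top crop:
- The round pin is at (413,184) and the diamond pin at (670,145).
- The large hole is at (440,481), left (+y), and the small hole at (700,478).

So the plate keeps its sense and needs a turn of about 10°. Next I triangulate.

```bash
cat > h.py <<'E'
import numpy as np,cv2
from station import vision
def ray(n,uv):
    c=vision.get_calibration(n);K=c["mtx"]
    p=cv2.undistortPoints(np.array([[uv]],float),K,np.array([c["k1"],0,0,0,0.]))[0,0]
    R=cv2.Rodrigues(c["rvec"])[0];o=-R.T@c["tvec"].ravel();d=R.T@np.array([p[0],p[1],1]);return o,d/np.linalg.norm(d)
def plane(n,uv,z):
    o,d=ray(n,uv);return o+d*(z-o[2])/d[2]
def tri(a,b):
    (o,d),(p,e)=ray("top",a),ray("side",b)
    s=np.linalg.lstsq(np.c_[d,-e],p-o,rcond=None)[0];A,B=o+s[0]*d,p+s[1]*e
    return (A+B)/2,np.linalg.norm(A-B)
def pix(n,X):
    c=vision.get_calibration(n);return cv2.projectPoints(np.array([X],float),c["rvec"],c["tvec"],c["mtx"],np.array([c["k1"],0,0,0,0.]))[0][0,0]
E
python3 - <<'E'
from h import *
np.set_printoptions(precision=4,suppress=True)
T=lambda u,v:((u+.5)/3.75-.5+225,(v+.5)/3.75-.5+150)
S=lambda u,v:((u+.5)/3.3-.5+215,(v+.5)/3.3-.5+165)
D=dict(tileA=((23,203),(10,530),.006),tileB=((336,146),(128,304),.006),tileC=((375,338),(309,342),.006),tileD=((54,398),(210,576),.006),
scrA=((383,119),(131,260),.012),scrB=((670,77),(224,103),.012),scrC=((697,220),(345,127),.012),scrD=((407,264),(263,289),.012),
rpin=((413,180),(202,236),.032),
plA=((407,389),(373,332),.008),plB=((733,389),(488,160),.008),plC=((736,572),(632,205),.008),plD=((408,572),(531,384),.008),
hl=((440,481),(461,341),.008),hs=((700,478),(548,197),.008),
barL=((514,472),(490,246),.048),barR=((640,470),(532,183),.048),
cru=((473,140),(199,187),.042),bot=((621,140),(268,68),.075),stop=((158,560),(427,520),.032))
for k,(a,b,z) in D.items():
    X,e=tri(T(*a),S(*b));print(k,X,round(e*1000,1),'top@z',plane("top",T(*a),z)[:2],'side@z',plane("side",S(*b),z)[:2])
print("dpin",plane("top",T(670,143),.030))
E
```

```text
tileA [0.5405 0.5405 0.0025] 3.0 top@z [0.5411 0.5404] side@z [0.5369 0.5424]
tileB [0.5727 0.3855 0.0027] 1.5 top@z [0.5725 0.3856] side@z [0.5698 0.3882]
tileC [0.4763 0.3642 0.0006] 1.7 top@z [0.4762 0.3644] side@z [0.4729 0.3689]
tileD [0.4434 0.5206 0.0036] 1.3 top@z [0.4437 0.5205] side@z [0.4417 0.5221]
scrA [0.5848 0.3622 0.0101] 1.6 top@z [0.5851 0.3625] side@z [0.5828 0.3638]
scrB [0.6097 0.2198 0.0099] 1.1 top@z [0.6096 0.2202] side@z [0.6076 0.2221]
scrC [0.5366 0.2069 0.0098] 1.6 top@z [0.5369 0.2074] side@z [0.5345 0.2093]
scrD [0.5116 0.3491 0.0101] 1.7 top@z [0.5121 0.3494] side@z [0.5097 0.3508]
rpin [0.5489 0.347  0.0301] 1.6 top@z [0.5493 0.3473] side@z [0.5469 0.3487]
plA [0.4492 0.3477 0.0063] 4.3 top@z [0.451  0.3484] side@z [0.4464 0.3489]
plB [0.4539 0.1888 0.0036] 1.4 top@z [0.4539 0.1897] side@z [0.4512 0.1938]
plC [0.3658 0.1882 0.0041] 1.1 top@z [0.365  0.1887] side@z [0.3651 0.1928]
plD [0.3613 0.346  0.0087] 2.3 top@z [0.3625 0.3463] side@z [0.3604 0.3452]
hl [0.4059 0.3313 0.0052] 2.0 top@z [0.4065 0.3317] side@z [0.4038 0.3338]
hs [0.4099 0.2056 0.0057] 0.9 top@z [0.4101 0.2061] side@z [0.4086 0.2081]
barL [0.4069 0.2978 0.0434] 1.6 top@z [0.4072 0.2983] side@z [0.4043 0.3025]
barR [0.4089 0.2387 0.0408] 2.1 top@z [0.4091 0.2399] side@z [0.405  0.2467]
cru [0.5678 0.3184 0.0351] 2.2 top@z [0.567 0.319] side@z [0.5622 0.3252]
bot [0.5603 0.2514 0.0725] 0.5 top@z [0.5594 0.2516] side@z [0.5589 0.2544]
stop [0.3633 0.4639 0.0279] 2.5 top@z [0.3642 0.4638] side@z [0.3608 0.4668]
dpin [0.5707 0.2229 0.03  ]
```

Bottle first. I hover above it with the fingers closing along dock x.

```bash
python3 -m creep '[[0,0,-0.18,50,-34,0,1],[0,0,-0.36,100,-68,0,1],[0,0,-0.54,150,-102,0,1],[0,0,-0.72,200,-136,0,1],[0,0,-0.9,250,-170,0,1],[0,0,-1.08,300,-204,0,1],[0,0,-1.128,350,-238,0,1],[0,0,-1.128,400,-270,-30,1],[0,0,-1.128,411,-278,-80,1],[0,0,-1.128,411,-278,-100,1],[0,0,-1.128,411,-278,-100,1]]'
python3 - <<'E'
from h import *
from station import readout
np.set_printoptions(precision=4,suppress=True)
s=readout.state();print(s['tool_pos'],s['eef_rot'],s['joint_positions'])
a=vision.snapshot("top")[120:300,290:450];b=vision.snapshot("side")[100:280,200:360]
cv2.imwrite("pics/hov.png",cv2.resize(np.hstack([a,b]),None,fx=2.5,fy=2.5,interpolation=cv2.INTER_CUBIC))
E
```

```text
time_s: 1.48
tool_pos: [0.5585, 0.2512, 0.1295]
eef_rot: [-0.001, 0.645, 0.764, -0.002]
force: [-0.0, 0.7, 0.1]
finger_gap: 0.997
finger_force: 0.0
[0.5585 0.2512 0.1295] [-0.0009  0.6446  0.7645 -0.0016] [0.3629 0.5343 1.4368 0.     1.1743 0.1932]
```

View pics/hov.png

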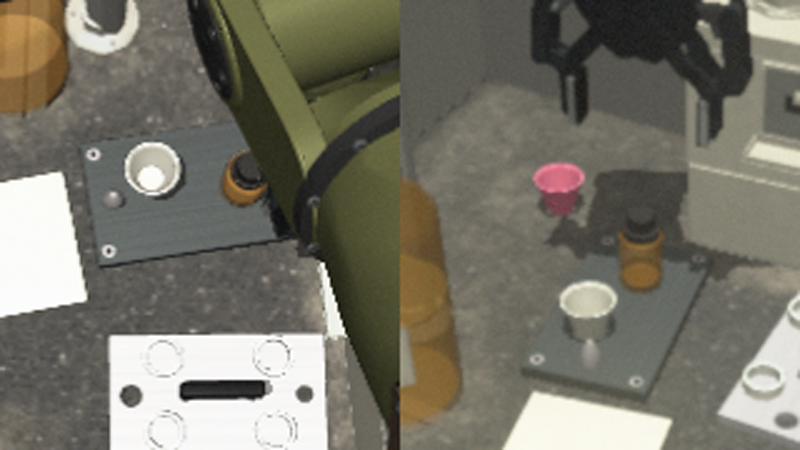

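In the side view the open fingers at (572,100) and (708,115) straddle the bottle at (640,245), and it lines up well. I go down, grip and lift.

```bash
python3 -m creep '[[0,0,0,1,0,-30,1],[0,0,0,1,0,-60,1],[0,0,0,1,0,-85,1],[0,0,0,1,0,-105,1],[0,0,0,1,0,-110,1],[0,0,0,1,0,-110,1],[0,0,0,1,0,-110,-1],[0,0,0,1,0,-110,-1],[0,0,0,1,0,-110,-1],[0,0,0,1,0,-110,-1],[0,0,0,1,0,-110,-1],[0,0,0,1,0,-110,-1]]' && python3 -m creep '[[0,0,0,0,0,10,-1],[0,0,0,0,0,40,-1],[0,0,0,0,0,70,-1],[0,0,0,0,0,70,-1]]'
```

```text
time_s: 3.08
tool_pos: [0.5606, 0.2518, 0.0219]
eef_rot: [0.0, 0.645, 0.765, 0.0]
force: [-1.2, -1.5, 5.2]
finger_gap: 0.37
finger_force: 59.6
time_s: 3.58
tool_pos: [0.5611, 0.252, 0.094]
eef_rot: [0.001, 0.645, 0.765, 0.002]
force: [0.1, -0.5, -0.7]
finger_gap: 0.368
finger_force: 59.3
```

```bash
python3 -m creep '[[0,0,0,-12,40,0,-1],[0,0,0,-25,90,0,-1],[0,0,0,-38,140,0,-1],[0,0,0,-50,190,0,-1],[0,0,0,-60,230,0,-1],[0,0,0,-62,241,-20,-1],[0,0,0,-62,241,-40,-1],[0,0,0,-62,241,-50,-1],[0,0,0,-62,241,-50,-1],[0,0,0,-62,241,-50,-1]]'
```

```text
time_s: 4.82
tool_pos: [0.4988, 0.4923, 0.0421]
eef_rot: [0.0, 0.645, 0.764, 0.001]
force: [0.4, 0.5, 0.4]
finger_gap: 0.364
finger_force: 59.3
```

```bash
python3 -m creep '[[0,0,0,0,0,-10,-1],[0,0,0,0,0,-18,-1],[0,0,0,0,0,-22,-1],[0,0,0,0,0,-25,-1],[0,0,0,0,0,-25,-1],[0,0,0,0,0,-25,-1]]'
```

```text
time_s: 5.58
tool_pos: [0.4982, 0.4927, 0.0164]
eef_rot: [0.0, 0.645, 0.765, 0.0]
force: [0.9, 1.5, -0.7]
finger_gap: 0.366
finger_force: 59.5
```

```bash
python3 -m creep '[[0,0,0,0,0,-1,-1],[0,0,0,0,0,-1,-1],[0,0,0,0,0,-1,-1]]'; python3 -m creep '[[0,0,0,0,0,-1,-1],[0,0,0,0,0,-1,-1],[0,0,0,0,0,-1,-1]]'
```

```text
time_s: 5.95
tool_pos: [0.4983, 0.4928, 0.0159]
eef_rot: [0.0, 0.645, 0.765, 0.0]
force: [-2.7, -1.3, 5.7]
finger_gap: 0.366
finger_force: 59.9
time_s: 6.32
tool_pos: [0.4984, 0.4929, 0.0159]
eef_rot: [0.0, 0.645, 0.765, 0.001]
force: [-5.8, -4.7, 13.0]
finger_gap: 0.365
finger_force: 60.6
```

Contact came at z 0.0159, as predicted. I release, rise and go over the crucible.

```bash
python3 -m creep '[[0,0,0,0,0,1.5,-1],[0,0,0,0,0,1.5,1],[0,0,0,0,0,1.5,1],[0,0,0,0,0,1.5,1],[0,0,0,0,0,1.5,1],[0,0,0,0,0,1.5,1],[0,0,0,0,0,30,1],[0,0,0,0,0,80,1],[0,0,0,0,0,110,1],[0,0,0,0,0,110,1]]' && python3 -m creep '[[0,0,0,17,-43,0,1],[0,0,0,34,-86,0,1],[0,0,0,51,-130,0,1],[0,0,0,68,-173,0,1],[0,0,0,68,-173,0,1],[0,0,0,68,-173,0,1],[0,0,0,68,-173,0,1]]'
python3 - <<'E'
from h import *
a=vision.snapshot("top")[120:300,210:370];b=vision.snapshot("side")[150:330,190:350]
cv2.imwrite("pics/hov2.png",cv2.resize(np.hstack([a,b]),None,fx=2.5,fy=2.5,interpolation=cv2.INTER_CUBIC))
E
```

```text
time_s: 7.58
tool_pos: [0.499, 0.4934, 0.1274]
eef_rot: [0.0, 0.645, 0.765, 0.002]
force: [-0.1, -0.6, -0.2]
finger_gap: 1.002
finger_force: 0.0
time_s: 8.45
tool_pos: [0.5656, 0.3206, 0.1238]
eef_rot: [-0.0, 0.644, 0.765, -0.0]
force: [-0.4, -0.4, -0.4]
finger_gap: 0.999
finger_force: 0.0
```

View pics/hov2.png

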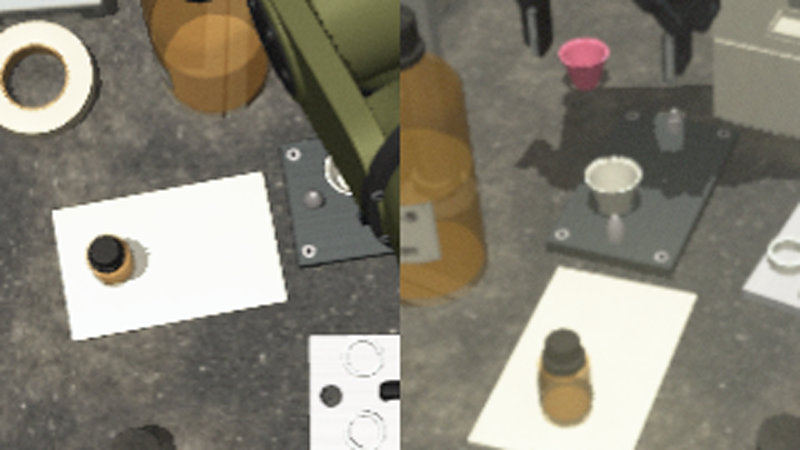

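The bottle stands upright on the tile, at (105,260) in the top crop and (565,375) in the side one. The fingers straddle the crucible at (613,185). I go down and grip it.

```bash
python3 -m creep '[[0,0,0,1,-1,-30,1],[0,0,0,1,-1,-60,1],[0,0,0,1,-1,-85,1],[0,0,0,1,-1,-100,1],[0,0,0,1,-1,-104,1],[0,0,0,1,-1,-104,1],[0,0,0,1,-1,-104,-1],[0,0,0,1,-1,-104,-1],[0,0,0,1,-1,-104,-1],[0,0,0,1,-1,-104,-1],[0,0,0,1,-1,-104,-1],[0,0,0,1,-1,-104,-1]]' && python3 -m creep '[[0,0,0,0,0,10,-1],[0,0,0,0,0,40,-1],[0,0,0,0,0,60,-1],[0,0,0,0,0,60,-1],[0,0,0,0,0,60,-1]]'
python3 - <<'E'
from h import *
b=vision.snapshot("side")[150:300,190:350]
cv2.imwrite("pics/hov3.png",cv2.resize(b,None,fx=3.5,fy=3.5,interpolation=cv2.INTER_CUBIC))
E
```

```text
time_s: 10.05
tool_pos: [0.5674, 0.3188, 0.0211]
eef_rot: [0.0, 0.645, 0.765, 0.0]
force: [-1.7, -0.6, 5.4]
finger_gap: 0.411
finger_force: 59.1
time_s: 10.68
tool_pos: [0.5668, 0.3185, 0.0794]
eef_rot: [-0.0, 0.644, 0.765, -0.001]
force: [-0.1, 0.6, -0.9]
finger_gap: 0.408
finger_force: 59.7
```

View pics/hov3.png

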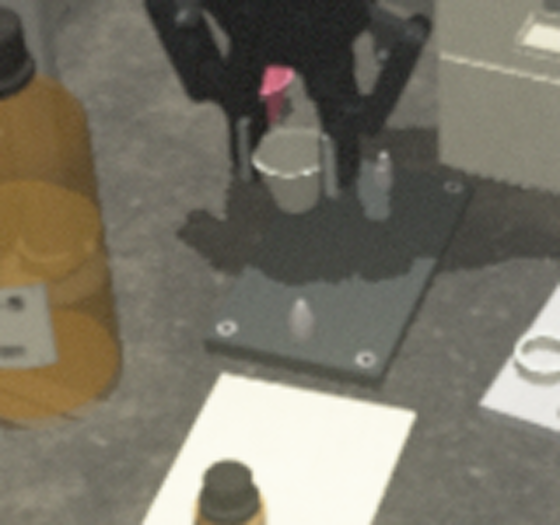

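The crucible is held upright at (290,165) in the crop. I take it to the near end of the tile.

```bash
python3 -m creep '[[0,0,0,-18,34,0,-1],[0,0,0,-36,68,0,-1],[0,0,0,-53,101,0,-1],[0,0,0,-53,101,-20,-1],[0,0,0,-53,101,-40,-1],[0,0,0,-53,101,-55,-1],[0,0,0,-53,101,-60,-1],[0,0,0,-53,101,-60,-1],[0,0,0,-53,101,-60,-1]]'; python3 -m creep '[[0,0,0,0,0,-2,-1],[0,0,0,0,0,-2,-1],[0,0,0,0,0,-2,-1]]'; python3 -m creep '[[0,0,0,0,0,-1,-1],[0,0,0,0,0,-1,-1],[0,0,0,0,0,-1,-1]]'
```

```text
time_s: 11.85
tool_pos: [0.5146, 0.4198, 0.021]
eef_rot: [0.0, 0.645, 0.765, 0.001]
force: [-0.3, -0.3, 0.2]
finger_gap: 0.407
finger_force: 59.7
time_s: 12.22
tool_pos: [0.5142, 0.4197, 0.0184]
eef_rot: [0.0, 0.645, 0.765, 0.0]
force: [-0.0, -0.1, 0.5]
finger_gap: 0.406
finger_force: 59.7
time_s: 12.6
tool_pos: [0.5142, 0.4197, 0.0173]
eef_rot: [-0.0, 0.645, 0.765, -0.0]
force: [-0.1, 0.5, -0.0]
finger_gap: 0.404
finger_force: 59.7
```

```bash
python3 -m creep '[[0,0,0,0,0,-1.5,-1],[0,0,0,0,0,-1.5,-1]]'; python3 -m creep '[[0,0,0,0,0,-1,-1],[0,0,0,0,0,-1,-1],[0,0,0,0,0,-1,-1]]'
```

```text
time_s: 12.85
tool_pos: [0.5141, 0.4196, 0.0156]
eef_rot: [-0.0, 0.645, 0.765, -0.0]
force: [0.6, 0.7, 0.2]
finger_gap: 0.413
finger_force: 59.7
time_s: 13.22
tool_pos: [0.5143, 0.4198, 0.0151]
eef_rot: [0.0, 0.645, 0.765, 0.0]
force: [-1.4, -1.2, 4.5]
finger_gap: 0.408
finger_force: 60.1
```

Crucible touchdown. I release, rise, then move over the plate handle while turning to its yaw.

```bash
python3 -m creep '[[0,0,0,0,0,1,-1],[0,0,0,0,0,1,1],[0,0,0,0,0,1,1],[0,0,0,0,0,1,1],[0,0,0,0,0,1,1],[0,0,0,0,0,1,1],[0,0,0,0,0,30,1],[0,0,0,0,0,80,1],[0,0,0,0,0,115,1],[0,0,0,0,0,115,1]]' && python3 -m creep '[[0,0,-0.05,-30,-40,0,1],[0,0,-0.1,-60,-80,0,1],[0,0,-0.15,-90,-120,0,1],[0,0,-0.15,-107,-150,0,1],[0,0,-0.15,-107,-150,0,1],[0,0,-0.15,-107,-150,0,1],[0,0,-0.15,-107,-150,0,1]]'
python3 - <<'E'
from h import *
from station import readout
print(readout.state()['eef_rot'],readout.state()['joint_positions'])
np.set_printoptions(precision=4,suppress=True)
A=vision.snapshot("top");B=vision.snapshot("side")
cv2.imwrite("pics/top4.png",A);cv2.imwrite("pics/side4.png",B)
a=A[150:300,225:425];b=B[150:300,200:400]
cv2.imwrite("pics/hov4.png",cv2.resize(np.vstack([a,b]),None,fx=2,fy=2,interpolation=cv2.INTER_CUBIC))
E
```

```text
time_s: 14.48
tool_pos: [0.5152, 0.4204, 0.1332]
eef_rot: [0.001, 0.645, 0.765, 0.003]
force: [0.1, 0.1, -0.9]
finger_gap: 1.005
finger_force: 0.0
time_s: 15.35
tool_pos: [0.4074, 0.2702, 0.1294]
eef_rot: [-0.0, 0.7, 0.714, -0.0]
force: [0.4, -0.1, 0.6]
finger_gap: 0.998
finger_force: 0.0
[-6.67029400e-05  6.99827401e-01  7.14311966e-01 -1.41616424e-04] [5.10615639e-01 2.80207169e-01 1.80182756e+00 5.54675239e-05
 1.05986725e+00 4.90103882e-01]
```

View pics/hov4.png

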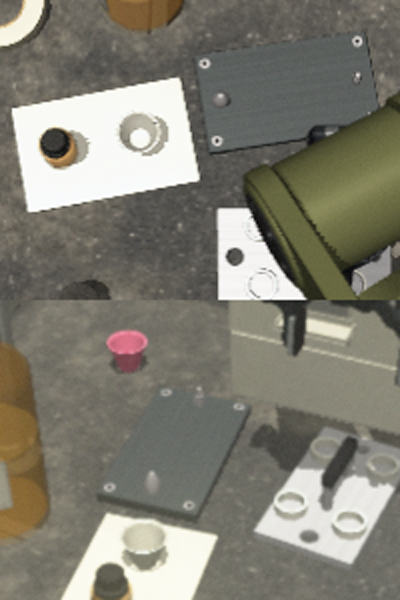

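Bottle (57,147) and crucible (140,132) both stand upright on the tile and the dock is clear. I go down to the bar and grip it.

```bash
python3 -m creep '[[0,0,0,0,-1,-40,1],[0,0,0,0,-1,-70,1],[0,0,0,0,-1,-95,1],[0,0,0,0,-1,-108,1],[0,0,0,0,-1,-108,1],[0,0,0,0,-1,-108,1],[0,0,0,0,-1,-108,-1],[0,0,0,0,-1,-108,-1],[0,0,0,0,-1,-108,-1],[0,0,0,0,-1,-108,-1],[0,0,0,0,-1,-108,-1],[0,0,0,0,-1,-108,-1]]'; python3 -m creep '[[0,0,0,0,0,0,-1],[0,0,0,0,0,0,-1],[0,0,0,0,0,10,-1],[0,0,0,0,0,25,-1],[0,0,0,0,0,50,-1],[0,0,0,0,0,70,-1],[0,0,0,0,0,70,-1],[0,0,0,0,0,70,-1]]'; python3 -c "
from station import readout;s=readout.state();print(s['tool_pos'],s['wrist_torque'])"
```

```text
time_s: 16.95
tool_pos: [0.4073, 0.2687, 0.022]
eef_rot: [0.0, 0.7, 0.714, 0.0]
force: [-1.4, -0.9, 5.7]
finger_gap: 0.126
finger_force: 59.3
time_s: 17.95
tool_pos: [0.4069, 0.2685, 0.0913]
eef_rot: [-0.0, 0.7, 0.714, -0.0]
force: [0.6, 0.0, -2.3]
finger_gap: 0.127
finger_force: 58.8
[0.40690355 0.26846571 0.0913464 ] [-0.01450287 -0.02876424  0.01123173]
```

Plate held. I move it above the dock with the +0.15 rad turn, then check with a picture.

```bash
python3 -m creep '[[0,0,0.02,20,4,0,-1],[0,0,0.05,50,10,0,-1],[0,0,0.09,85,16,0,-1],[0,0,0.13,120,16,0,-1],[0,0,0.1515,145,16,0,-1],[0,0,0.1515,153,16,0,-1],[0,0,0.1515,153,16,-15,-1],[0,0,0.1515,153,16,-25,-1],[0,0,0.1515,153,16,-25,-1],[0,0,0.1515,153,16,-25,-1],[0,0,0.1515,153,16,-25,-1]]'
python3 - <<'E'
from h import *
from station import readout
s=readout.state();p=s['tool_pos'];q=s['eef_rot'];yaw=2*np.arctan2(q[2],q[1])-np.pi/2;print(p,yaw)
A=vision.snapshot("top");B=vision.snapshot("side")
cv2.imwrite("pics/top5.png",A);cv2.imwrite("pics/side5.png",B)
b=B[160:290,230:370]
cv2.imwrite("pics/hov5.png",cv2.resize(b,None,fx=4.5,fy=4.5,interpolation=cv2.INTER_CUBIC))
E
```

```text
time_s: 19.32
tool_pos: [0.5603, 0.2848, 0.0673]
eef_rot: [0.0, 0.644, 0.765, 0.0]
force: [0.4, 0.2, -2.9]
finger_gap: 0.13
finger_force: 58.8
[0.56028908 0.28480351 0.06733049] 0.17155267659932272
```

View pics/hov5.png

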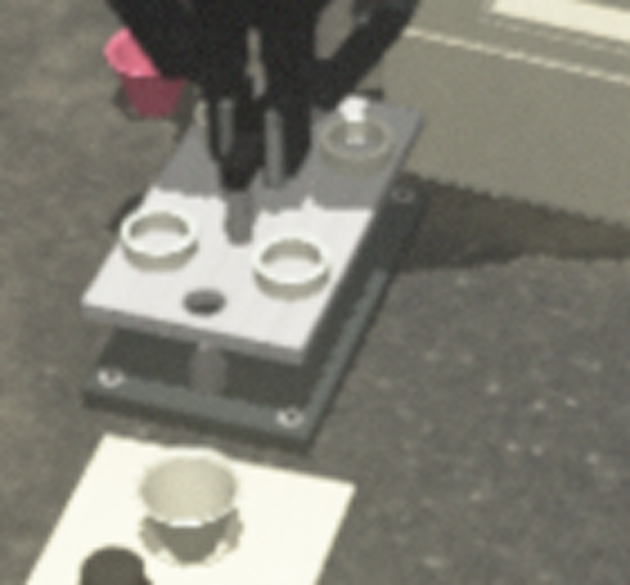

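The plate hovers level over the dock, with the large hole at crop (205,300) and the round pin's foot at (210,385). I check the hole against the pin in the side camera's frame.

```bash
python3 - <<'E'
from h import *
np.set_printoptions(precision=4,suppress=True)
S=lambda u,v:((u+.5)/4.5-.5+230,(v+.5)/4.5-.5+160)
z=.0673-.022+.008
c=[plane("side",S(*p),z)[:2] for p in((205,301),(83,300),(303,350),(425,110))]
print("hole",c[0],"corners",c[1:], "centre from diag",(c[1]+0)/1)
print("pin (side frame) ~ .5479 .3486")
x=np.array([.985,.171]);y=np.array([-.171,.985]);C=np.array([.5587,.2865])
print("exp corners",C-0+.044*x+.078*y,C-.044*x+.078*y,C-.044*x-.078*y)
E
```

```text
hole [0.5475 0.3482] corners [array([0.5887, 0.3693]), array([0.5012, 0.3554]), array([0.529 , 0.2011])] centre from diag [0.5887 0.3693]
pin (side frame) ~ .5479 .3486
exp corners [0.5887 0.3709] [0.502  0.3558] [0.5287 0.2021]
```

Agreement is within 1 mm. I lower it with a +0.6 mm y correction, watching the force.

```bash
python3 -m creep '[[0,0,0,0,0.6,-5,-1],[0,0,0,0,0.6,-10,-1],[0,0,0,0,0.6,-14,-1],[0,0,0,0,0.6,-16,-1],[0,0,0,0,0.6,-16,-1]]'; python3 -m creep '[[0,0,0,0,0,-2,-1],[0,0,0,0,0,-4,-1],[0,0,0,0,0,-5,-1],[0,0,0,0,0,-5,-1]]'
```

```text
time_s: 20.05
tool_pos: [0.5601, 0.2852, 0.0506]
eef_rot: [-0.0, 0.644, 0.765, -0.0]
force: [0.7, 0.5, -2.7]
finger_gap: 0.13
finger_force: 59.0
time_s: 20.55
tool_pos: [0.5602, 0.2852, 0.0457]
eef_rot: [-0.0, 0.644, 0.765, -0.0]
force: [-0.7, -0.7, -3.4]
finger_gap: 0.13
finger_force: 59.0
```

No contact with the plate already over the noses. Continuing down.

```bash
python3 -m creep '[[0,0,0,0,0,-2,-1],[0,0,0,0,0,-4,-1],[0,0,0,0,0,-5,-1],[0,0,0,0,0,-5,-1]]'; python3 -m creep '[[0,0,0,0,0,-2,-1],[0,0,0,0,0,-4,-1],[0,0,0,0,0,-5.5,-1],[0,0,0,0,0,-5.5,-1]]'
```

```text
time_s: 21.05
tool_pos: [0.5602, 0.2852, 0.0407]
eef_rot: [-0.0, 0.644, 0.765, -0.0]
force: [0.2, 0.1, -3.0]
finger_gap: 0.126
finger_force: 59.0
time_s: 21.55
tool_pos: [0.5601, 0.2852, 0.0351]
eef_rot: [-0.0, 0.644, 0.765, -0.0]
force: [0.4, 0.7, -3.2]
finger_gap: 0.13
finger_force: 59.0
```

```bash
python3 -m creep '[[0,0,0,0,0,-1,-1],[0,0,0,0,0,-1,-1],[0,0,0,0,0,-1,-1]]'; python3 -m creep '[[0,0,0,0,0,-0.7,-1],[0,0,0,0,0,-0.7,-1],[0,0,0,0,0,-0.7,-1]]'
```

```text
time_s: 21.92
tool_pos: [0.5602, 0.2853, 0.0343]
eef_rot: [0.0, 0.644, 0.765, 0.0]
force: [0.7, 0.3, -3.1]
finger_gap: 0.128
finger_force: 59.0
time_s: 22.3
tool_pos: [0.5603, 0.2853, 0.0341]
eef_rot: [0.0, 0.644, 0.765, 0.0]
force: [-4.7, -2.2, 6.3]
finger_gap: 0.126
finger_force: 60.1
```

Seated: contact at z 0.034, as expected. I release and rise straight up.

```bash
python3 -m creep '[[0,0,0,0,0,0,1],[0,0,0,0,0,0,1],[0,0,0,0,0,0,1],[0,0,0,0,0,0,1],[0,0,0,0,0,0,1],[0,0,0,0,0,0,1],[0,0,0,0,0,20,1],[0,0,0,0,0,60,1],[0,0,0,0,0,110,1],[0,0,0,0,0,150,1],[0,0,0,0,0,150,1],[0,0,0,0,0,150,1]]'; python3 -m creep '[[0,0,0,-40,0,0,1],[0,0,0,-80,0,0,1],[0,0,0,-120,0,0,1],[0,0,0,-160,0,0,1],[0,0,0,-160,0,0,1],[0,0,0,-160,0,0,1]]'
python3 - <<'E'
from h import *
B=vision.snapshot("side");A=vision.snapshot("top")
a=cv2.resize(A[150:290,225:425],None,fx=3,fy=3,interpolation=cv2.INTER_CUBIC)[:300];b=cv2.resize(B[170:345,215:415],None,fx=3,fy=3,interpolation=cv2.INTER_CUBIC)[:300]
cv2.imwrite("pics/fin.png",np.vstack([a,b]))
E
```

```text
time_s: 23.8
tool_pos: [0.5599, 0.2851, 0.1837]
eef_rot: [-0.0, 0.644, 0.765, -0.0]
force: [-0.5, -0.9, -0.3]
finger_gap: 0.998
finger_force: 0.0
time_s: 24.55
tool_pos: [0.4004, 0.2852, 0.1833]
eef_rot: [-0.0, 0.644, 0.765, -0.0]
force: [0.8, 0.2, -0.2]
finger_gap: 1.0
finger_force: 0.0
```

View pics/fin.png

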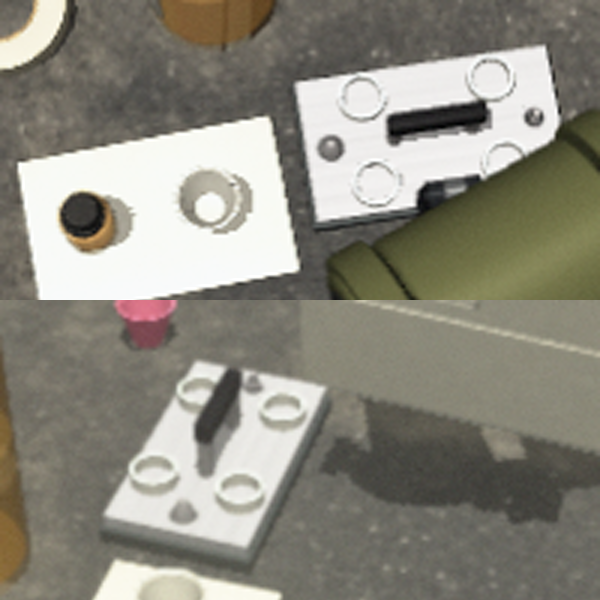

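The plate lies flat on the dock with both pins showing through its holes, at (330,148) and (535,117). Bottle (88,220) and crucible (210,200) stand on the tile.

```bash
python3 -c "
from station import workorder;print(workorder.close_job())"
```

```text
the job is handed in; nothing more can be done
None
```

The job is handed in at about 25 s of the 58 s allowed: the plate lies flat on the dock with both pins through its holes, the bottle and crucible stand upright on the tile, and I moved neither the stopper nor the supply unit; no verdict was returned.

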